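# Swing a carton under the pantry scanner and scan it

## Robot

A 6-joint arm with a two-finger parallel gripper is mounted at the origin on a cart in front of the work surface, level with it; the furniture and walls round the work are solid. World frame = base frame: x ahead of the robot, y to its left, z up, the work surface at z = 0. Lengths are in mm, angles in rad, forces in N, time in s.
With the tool pointing down it reaches from about 300 to 850 mm from the base axis. Payload 5.4 kg.
Tool frame: the origin (TCP) lies at the centre of the arm's flange, where the gripper is bolted on; the fingertips stand 173 mm ahead of it and the grasp point (between the pads) lies 155 mm ahead of it; z points along the fingers, y is the line along which they close (so a half turn about z gives the same grasp; the last joint's range is limited). The gripper opens to 85 mm and grips with 20 to 120 N. Pads are 22 mm wide; open, the fingers measure 114 mm over their backs; the gripper's body (76 mm by 85 mm) begins 54 mm behind the grasp point. The pads swing forward as they close: fully open they stand 13 mm farther back than shut.
Start: joints at [0.946, 0.158, 1.597, -0, 1.386, -0.21], TCP at [231.737, 526.218, 404.699] pointing down, gripper open.
Joint ranges: [-2.91, 2.91], [-0.94, 2.29], [0.18, 2.7], [-1.29, 4.43], [0.17, 2.64], [-3, 3]. Speed limits (rad/s): [2.57, 2.57, 3.14, 3.14, 3.14, 3.14].

## Interface

Orientations are given as a rotation vector (axis times angle).
In Python, from station import env gives the robot as it stands. The module is installed in compiled form; this text tells all that it offers.
- The arm moves only by the shell command python3 -m jog 'ROWS' [FORCE]. ROWS is a JSON object whose one key "commands" holds a list of rows, each a list of 7 numbers: the shift along the tool's x, y, z in cm, then the turn, a rotation vector about the tool's x, y, z in degrees, then the finger opening in cm, from 0 to 8.54. In form: {"commands": [[x, y, z, wx, wy, wz, grip], ...]}. A call has 1 to 12 rows; each row is the pose to reach, as a shift and turn from the pose commanded when the call began, along the tool's axes at that moment; what a row does not reach only later rows make up. A row lasts 1/8 s, in which the tool goes at most 62.5 mm and 10.7 degrees, less where a joint would pass 70% of its speed; a pose out of reach is approached as far as the arm can. A call with a gripper value outside its range is refused whole. The fingers move at their own pace and stop on an object; FORCE is the grip in N (left out, the last holds). Time passes only in rows, so rows that repeat a pose let the fingers close. It gives the time, the measured TCP pose, the force, the opening and the grip force at its end, in the units of the state.
- env.observe(): the state, without advancing time (a new reading comes with each control period).
- env.get_image(name): name is "scene" or "top" or "wrist"; returns the picture (400x640x3 uint8, red, green, blue); there is no depth.
- env.get_calibration(name): a dict with "K" (3x3 intrinsics, pixels), "k1" (the pictures are not rectified: a ray, as slopes to the right and down, at radius r is drawn at 1 + k1 r^2 times it, then the intrinsics apply), "R" (3x3) and "t" (3): a world point X has camera coordinates R X + t. Camera axes: x right, y down, z forward; pixel columns grow to the right and rows downward; lengths in mm; the calibration is good to about 2 mm. A picture is of the moment at which its call begins: read the wrist's pose just before it. get_calibration takes no time and is no camera call; for the wrist camera it gives the pose at the moment of the call.
- env.close_job(): hands the job in; it is judged then, once.
The state is a dict: "time_s": time; "qpos": joint angles; "qvel": joint speeds; "tau": joint torques, N m; "tcp_pos": TCP position; "orientation": TCP orientation; "ft_force": force on the tool from outside, world axes, zero at the start; "torque": the same for the moment, N m; "gripper_width": opening from 0.0 (shut) to 1.0 (fully open); "finger_force": force on a finger pad.
Only numpy, scipy, OpenCV 4.12 (cv2) and the standard library are available. Lean on these libraries where they do the work, as an engineer would, in place of code of your own. Each camera call takes 0.05 s, during which the arm holds its last target. There are 200 camera calls.

## Task

Scan the flat carton into the pantry list. Push the wooden swing board round on its pivot pin until it points straight along the black line on the steel base plate, with the carton still lying in it under the scanner's window; only then squeeze the scanner's trigger fully in against its grip, keep it in for about a second, and let it spring right back. Leave the board lying on the line and do not shift the other things on the worktop.

Things in the scene. Friction and masses are not known exactly. Their poses are not given: they have to be found in the camera images.
- scan_stand: Fixed stand: steel base plate 330 x 255 x 6 mm with a dark column carrying a scanner gun. Origin on the worktop, z up, -x the way the scanner looks. In its frame (mm): plate x -250 to 80, y -120 to 135; column at x 32, y 0, 28 thick; black line on the plate along y at x -195, from y -117 to 87. Wall cabinets hang 0.74 m above the back of the worktop.
- scanner: Scanner gun, clamped upside down: white head below, grip standing up, leaning 0.61 rad (35 deg) from vertical to the side it looks to. Origin: upper face of head at the grip's root. z up along the grip, -x the beam (35 deg down), y across. In mm: head x -93 to 60, up to 72 wide, z -60 to 0; grip (fixed) x 0 to 30, y +/-15, up to z 72 (280 mm above the worktop).
- squeeze_point (a point): Point to put between the fingers for squeezing: x 10.5, y 0, z 48 mm in the scanner's frame, same axes; midway between the grip's back (19.5 mm to +x) and the pulled-in trigger's front (19.5 mm to -x). With the trigger out the pair is 53 mm thick at the free end. Fingers close along this x, gripper tilted so that it points along -z.
- trigger_tip (a point): Front face of the black trigger near its free end; axes turn with the trigger. Trigger 18 mm wide, 48 mm long, 8 mm thick, on the -x side of the grip; hinge at x -2, z 7 mm in the scanner's frame, free end pointing up along the grip.
- trigger (a joint): Trigger angle: 0 out (released), 0.30 rad fully in against the grip (front face then parallel to the grip). Sprung back out; fully in takes about 6 N at the free end.
- pivot_pin (a point): Top centre of the fixed upright pivot pin (head 20 mm across, top 32 mm above the worktop) round which the board swings (friction holds it where it is left; no stop on the line); at x -195, y 100 mm in the stand's frame.
- board_seat (a point): Centre of the wooden board's floor, 105 mm from the pin axis, 18 mm above the worktop, turning with the board: -y to the free end, +x the side nearer the scanner, z up. Board 80 mm wide, free end 212 mm from the pin axis, rim round the carton; its side edges (x +/-40 mm) are solid from 8 to 27 mm above the worktop. At the start turned 0.45 to 0.95 rad from the line, away from the scanner.
- scan_spot (a point): Fixed point over the black line under the beam, 18 mm above the worktop: board_seat lies here when the board is home.
- carton: White flat carton with pale printing, 64 x 127 x 22 mm, loose in the board's rim (2 to 3 mm play each side); origin at the centre of its underside, z up, long side along y. Starts centred on board_seat.
- spice_jar: Bystander: slim jar with a black cap, 40 mm across, 102 mm high, on the base plate; origin under its centre.
- small_jar: Bystander: squat jar with a green lid, 71 mm across, 55 mm high, on the base plate; origin under its centre.
- striped_mug: Bystander: white mug with red stripes, 83 x 120 x 101 mm.
- keys: Bystander: bunch of keys, 94 x 122 x 8 mm.
- wrapped_biscuit: Bystander: biscuit in film, 66 x 140 x 14 mm.
- check_cup: Bystander: white cup with small red and blue squares, 74 x 97 x 62 mm.
Things that resemble listed ones, but are neither listed nor needed, are in the scene too. Leave any turquoise look-alike of the carton alone.

How it is judged:
By the outcome, as a careful person would: the job done as asked, in the order asked, and still so for the second after the job is handed in, with the robot touching nothing.
It also fails if it takes over 58 s, if anything falls off the work surface, if the arm or the gripper's body presses on something with over 40 N, if the wrist force passes 120 N, or if a joint passes its speed limit or range.

## Working session

There is one attempt and no reset: what is moved stays moved. The work goes in short steps, Python scripts to look and compute and a shell command to move; the robot and the scene stay as the last step left them, time stands still between calls to the robot, and variables do not carry over. Pictures are saved under pics/ and viewed, at most 10 in all, crops included, and the job is handed in when it is done.

```bash
mkdir -p pics; python3 - <<'E'
from station import env
import cv2,numpy as np
o=env.observe();print(o)
for n in("scene","top"):
    c=env.get_calibration(n);print(n,c)
    cv2.imwrite(f"pics/{n}0.png",env.get_image(n)[:,:,::-1])
E
```

```text
{'time_s': 0.0, 'qpos': array([ 9.45917960e-01,  1.59080879e-01,  1.59826303e+00, -3.49440933e-05,
        1.38616669e+00, -2.10105595e-01]), 'qvel': array([-0.00101842, -0.00114187,  0.00026076, -0.00063578, -0.00077951,
       -0.00116915]), 'tau': array([-5.37036394e-04, -3.95995831e+01, -3.31428981e+01, -3.39695316e-04,
        8.36240215e-03, -7.41085955e-05]), 'tcp_pos': array([231.57338362, 526.0002385 , 403.68326088]), 'orientation': array([-6.46699517e-01, -3.07354649e+00,  2.77516228e-03]), 'ft_force': array([ 0.34601669,  0.8771715 , -0.05462219]), 'torque': array([-0.03294524, -0.03025816,  0.01203722]), 'finger_force': 0.0, 'gripper_width': 0.9960226281159922}
scene {'K': array([[495.31521706,   0.        , 317.01369462],
       [  0.        , 495.31521706, 194.80846386],
       [  0.        ,   0.        ,   1.        ]]), 'k1': 0.013606512881276104, 'R': array([[ 0.84149456, -0.53975079, -0.02357937],
       [-0.29829563, -0.42778118, -0.85324263],
       [ 0.45045157,  0.72503265, -0.52098084]]), 't': array([-432.97824724,  284.7537699 , 1899.18361749])}
top {'K': array([[437.13660058,   0.        , 328.43454442],
       [  0.        , 437.13660058, 201.74214592],
       [  0.        ,   0.        ,   1.        ]]), 'k1': -0.09807598966457907, 'R': array([[ 0.05882024, -0.99825626, -0.00496127],
       [-0.9247117 , -0.05261303, -0.37701478],
       [ 0.37609634,  0.02676384, -0.92619395]]), 't': array([ -23.61058072,  542.17567728, 1505.38798025])}
```

View pics/scene0.png

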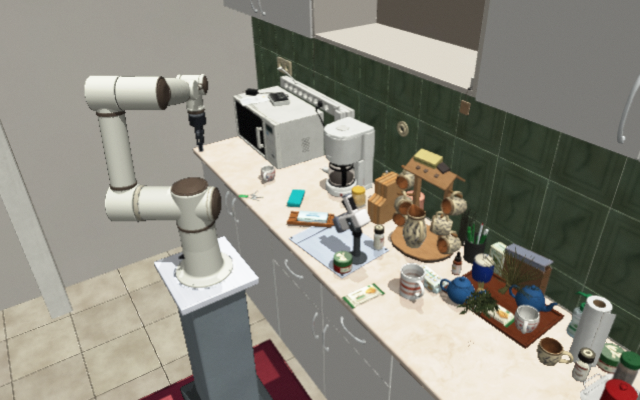

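View pics/top0.png

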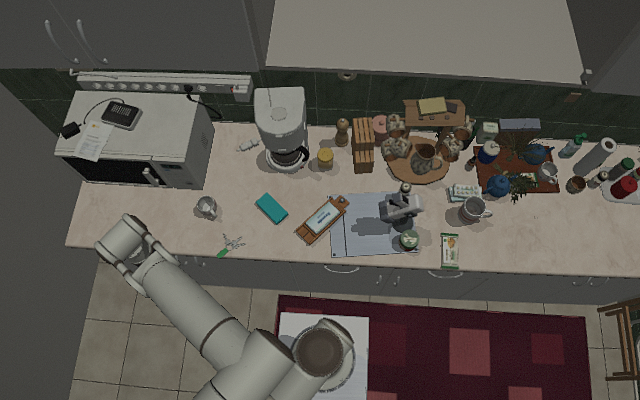

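The scene and top pictures show the stand plate at about (375,222) in top, with the scanner at (403,208), the board with its carton at (320,218), and the pivot near (340,200). The look-alike is at (271,208). I'll zoom in next.

```bash
python3 - <<'E'
import cv2,numpy as np
a=cv2.imread("pics/top0.png")[175:265,285:435];b=cv2.imread("pics/scene0.png")[180:280,280:400]
a=cv2.resize(a,None,fx=5,fy=5,interpolation=2)[:,:750];cv2.imwrite("pics/c1.png",a)
b=cv2.resize(b,None,fx=6,fy=6,interpolation=2)[:600];cv2.imwrite("pics/c2.png",b)
E
```

```text
(no output)
```

View pics/c1.png

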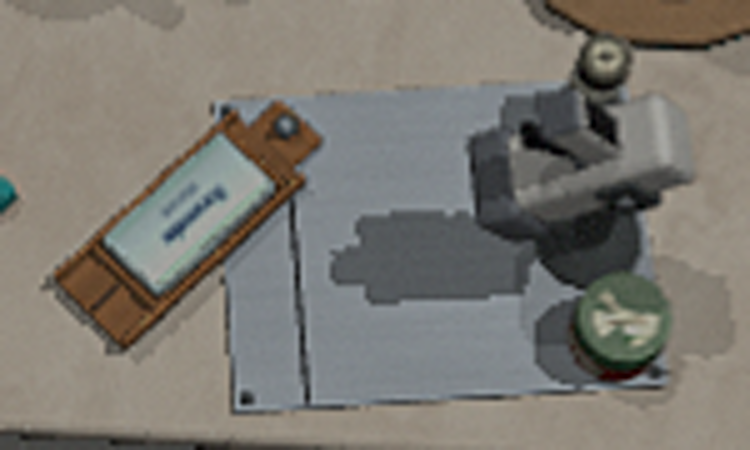

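View pics/c2.png

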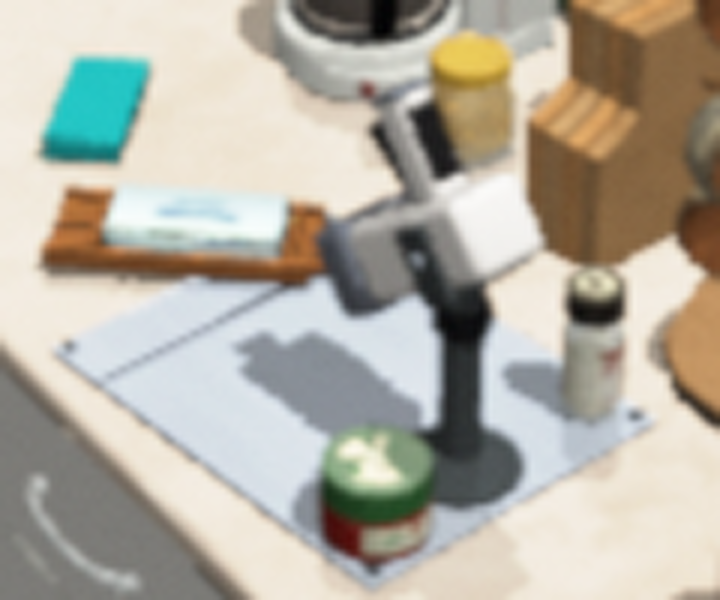

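The crops give the plate corners at (213,105), (232,411) and (668,385), the pin at (286,125), the line end at (307,403) and the board's free-end corners at (52,283) and (122,350) in the top crop. In the scene crop the plate corners are (58,350), (372,588) and (652,422). The scanner's grip leans towards the board.

```bash
cat > h.py <<'E'
import numpy as np,cv2
from scipy.optimize import least_squares
from scipy.spatial.transform import Rotation as Ro
def proj(c,X):
    p=np.atleast_2d(X)@c["R"].T+c["t"];s=p[:,:2]/p[:,2:];s=s*(1+c["k1"]*(s**2).sum(1,keepdims=True))
    return s@np.diag(np.diag(c["K"])[:2])+c["K"][:2,2]
def ray(c,uv,z):
    d=(np.atleast_2d(uv)-c["K"][:2,2])/np.diag(c["K"])[:2];s=d.copy()
    for _ in range(9): s=d/(1+c["k1"]*(s**2).sum(1,keepdims=True))
    v=np.c_[s,np.ones(len(s))]@c["R"];o=-c["R"].T@c["t"]
    return o+v*((z-o[2])/v[:,2:])
def st(p,X):
    X=np.atleast_2d(X);return X@Ro.from_euler('z',p[2]).as_matrix().T+[p[0],p[1],0]
E
python3 - <<'E'
from station import env
from h import *
ct,cs=env.get_calibration("top"),env.get_calibration("scene")
f=lambda a,k,o:(np.array(a)+.5)/k-.5+o
T=f([[213,105],[232,411],[668,385],[286,125],[307,403]],5,[285,175])
TX=[[-250,135,6],[-250,-120,6],[80,-120,6],[-195,100,32],[-195,-117,6]]
S=f([[58,350],[372,588],[652,422]],6,[280,180]);SX=[[-250,-120,6],[80,-120,6],[80,135,6]]
r=least_squares(lambda p:np.r_[proj(ct,st(p,TX))-T,proj(cs,st(p,SX))-S].ravel(),[500,-100,-1.6],x_scale=[100,100,1],loss='soft_l1')
p=r.x;print(p);print(np.round(proj(ct,st(p,TX))-T,1).tolist(),np.round(proj(cs,st(p,SX))-S,1).tolist())
np.save("p.npy",p)
pin=st(p,[-195,100,32])[0];print("pin",pin,"scan spot",st(p,[-195,-5,18])[0])
e=ray(ct,f([[52,283],[122,350]],5,[285,175]),27);print(e);m=e.mean(0)
print("end r",np.hypot(*(m-pin)[:2]))
l=st(p,[-195,-100,0])[0]-st(p,[-195,100,0])[0];b=m-pin
print("board ang from line",np.arctan2(l[0]*b[1]-l[1]*b[0],l[:2]@b[:2]))
print(env.observe()["time_s"],env.get_calibration("wrist"))
E
```

```text
[ 510.13965545 -247.03377299   -1.44881534]
[[-0.0, -1.1], [0.4, 0.2], [0.4, -0.3], [0.0, -0.3], [-0.0, 0.1]] [[-1.8, -0.1], [-0.7, 0.1], [0.5, -0.4]]
pin [585.66926107 -41.31484174  32.        ] scan spot [481.44945937 -54.09110625  18.        ]
[[447.43320604 129.2911162   27.        ]
 [397.96084051  72.42892579  27.        ]]
end r 216.27214773258356
board ang from line -0.8393291410007243
0.1 {'K': array([[339.95758163,   0.        , 320.19202147],
       [  0.        , 339.95758163, 198.29333368],
       [  0.        ,   0.        ,   1.        ]]), 'k1': -0.04919239621163713, 'R': array([[ 0.40443273,  0.91456479, -0.00232551],
       [ 0.86772723, -0.38291474,  0.31690022],
       [ 0.28893531, -0.13018273, -0.94845603]]), 't': array([-573.19455697,  -40.05686915,  381.88465415])}
```

```bash
cat >> h.py <<'E'
def go(o,pos,R):
    R0=Ro.from_rotvec(o["orientation"]);d=R0.inv().apply(np.array(pos)-o["tcp_pos"])/10
    w=np.degrees((R0.inv()*R).as_rotvec());print("cm",np.round(d,2),"deg",np.round(w,2),"rows>=%.1f"%max(np.linalg.norm(d)/6.25,np.linalg.norm(w)/10.7))
def toolR(p):  # tool down, y = -stand x
    y=-st([0,0,p[2]],[1,0,0])[0];z=np.array([0,0,-1.]);return Ro.from_matrix(np.c_[np.cross(y,z),y,z])
def board(p,a,X): # board frame (origin pin axis) -> world
    return st(p,st([-195,100,a],X))
E
python3 - <<'E'
from station import env
from h import *
p=np.load("p.npy");o=env.observe();ct=env.get_calibration("top")
print(ray(ct,[[271,208],[256,202],[268,196],[288,211],[273,222],[232,243]],15).round())
for X in ([-80,-165,0],[-55,-165,0]): print(board(p,-.84,X),end=' ')
print(board(p,0,[-54.5,-165,0]))
t=board(p,-.84,[-80,-165,0])[0];t[2]=340;go(o,t,toolR(p))
E
```

```text
[[541. 232.  15.]
 [562. 294.  15.]
 [590. 250.  15.]
 [532. 165.  15.]
 [483. 218.  15.]
 [390. 366.  15.]]
[[514.03755631 127.48651748   0.        ]] [[497.59020472 108.65875538   0.        ]] [[415.2637973  -7.2967889   0.       ]]
cm [-41.91 -25.08   6.41] deg [ -0.09  -0.05 -30.75] rows>=7.9
```

```bash
python3 -m jog '{"commands": [[-10.5,-6.3,1.6,0,0,-7.7,0],[-21,-12.5,3.2,0,0,-15.4,0],[-31.5,-18.8,4.8,0,0,-23,0],[-41.9,-25.1,6.4,0,0,-30.75,0],[-41.9,-25.1,6.4,0,0,-30.75,0],[-41.9,-25.1,6.4,0,0,-30.75,0],[-41.9,-25.1,6.4,0,0,-30.75,0],[-41.9,-25.1,6.4,0,0,-30.75,0],[-41.9,-25.1,6.4,0,0,-30.75,0],[-41.9,-25.1,6.4,0,0,-30.75,0]]} ' 20
python3 - <<'E'
from station import env
from h import *
print(env.observe()); c=env.get_calibration("wrist"); I=env.get_image("wrist")
np.savez("w1.npz",I=I,**c); cv2.imwrite("pics/w1.png",I[:,:,::-1])
E
```

```text
time_s: 1.35
tcp_pos: [513.7, 127.9, 340.3]
orientation: [0.191, -3.135, -0.001]
ft_force: [-0.5, -0.2, 0.9]
gripper_width: 0.002
finger_force: 0.0
{'time_s': 1.35, 'qpos': array([ 1.54023618e-02,  9.98927041e-02,  1.79287133e+00,  4.38796385e-04,
        1.25011767e+00, -1.67707704e+00]), 'qvel': array([ 0.02641689, -0.01362598,  0.00663521, -0.00140553, -0.00264437,
       -0.00073426]), 'tau': array([-1.20139606e+00, -3.51581955e+01, -3.17832148e+01, -6.79618260e-02,
       -3.71505891e-02, -6.36036624e-03]), 'tcp_pos': array([513.68605309, 127.8818026 , 340.27280834]), 'orientation': array([ 1.90727074e-01, -3.13452651e+00, -7.44982156e-04]), 'ft_force': array([-0.53575928, -0.24407415,  0.93679555]), 'torque': array([ 0.04087081, -0.00778233,  0.03515428]), 'finger_force': 0.0, 'gripper_width': 0.0016366118751562422}
```

View pics/w1.png

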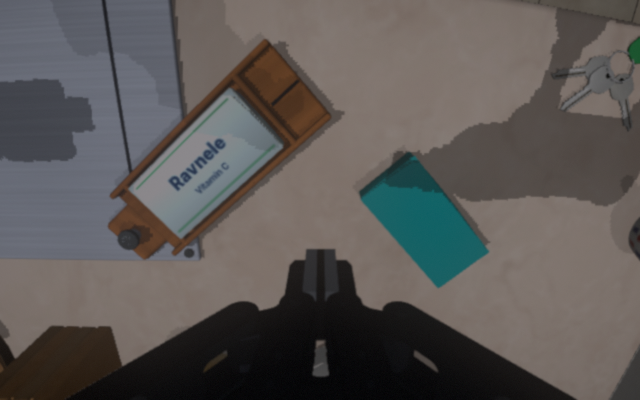

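The wrist picture shows the pin head at (128,238), the plate corner at (200,259), the line through (103,0) and (130,170), the board's end corners at (267,40) and (330,116), and the closed fingertips at (306–335,250).

```bash
python3 - <<'E'
from h import *
d=dict(np.load("w1.npz"));p=np.load("p.npy")
c=d
print("pred pin,corner,edge,line",proj(c,st(p,[[-195,100,32],[-250,135,6],[-250,-100,6],[-195,-100,6],[-195,87,6]])).round(1).tolist())
q=ray(c,[[128,238],[200,259],[173,0],[103,0],[130,170]],6);q[0]=ray(c,[[128,238]],32)
S=lambda X:(X-[p[0],p[1],0])@Ro.from_euler('z',p[2]).as_matrix()
print(S(q).round(1))
e=ray(c,[[267,40],[330,116]],27);print("end",S(e).round(1))
m=S(e).mean(0)-S(q)[0];print("ang",np.arctan2(-m[0],m[1])+0, np.arctan2(m[0],-m[1]),np.hypot(*m[:2]))
t=ray(c,[[306,252],[335,252],[288,265],[352,265]],168);print(t.round(1), -c["R"].T@c["t"])
E
```

```text
pred pin,corner,edge,line [[127.7, 240.7], [200.6, 261.2], [169.9, 1.6], [104.5, 4.0], [139.4, 217.1]]
[[-195.8   97.3   32. ]
 [-249.7  132.5    6. ]
 [-252.7 -101.1    6. ]
 [-194.2 -103.1    6. ]
 [-194.1   39.9    6. ]]
end [[-330.8  -67.2   27. ]
 [-379.5   -9.6   27. ]]
ang 2.275907209298553 -0.8656854442912403 209.29082432247205
[[505.9 120.1 168. ]
 [504.3 133.5 168. ]
 [513.8 112.3 168. ]
 [510.1 142.4 168. ]] [432.02821758 117.88152869 310.10688936]
```

```bash
python3 - <<'E'
from station import env
from h import *
p=np.load("p.npy");s=st([0,0,p[2]],[0,-1.3,0])[0];p[:2]+=s[:2];np.save("p.npy",p)
o=env.observe();print(p,o["tcp_pos"])
S=lambda X:(X-[p[0],p[1],0])@Ro.from_euler('z',p[2]).as_matrix()
t0=S(o["tcp_pos"]);print(t0)
for a in (-.87,-.75,-.6,-.45,-.3,-.2,-.12,-.06,0):
    b=st([-195,100,a],[-55,-165,0])[0]-t0; print(a,"tool cm",np.round([-b[1]/10,-b[0]/10],2))
E
python3 -m jog '{"commands": [[0,0,4,0,0,0,0],[0,0,8,0,0,0,0],[0,0,12,0,0,0,0],[0,0,15.2,0,0,0,0],[0,0,15.2,0,0,0,0],[0,0,15.2,0,0,0,0]]}'
```

```text
[ 508.84931505 -247.19195531   -1.44881534] [513.49545613 128.40799974 340.4882341 ]
[-372.24373814   50.31413598  340.4882341 ]
-0.87 tool cm [ 1.47 -1.57]
-0.75 tool cm [ 3.36 -2.45]
-0.6 tool cm [ 5.54 -3.87]
-0.45 tool cm [ 7.5  -5.59]
-0.3 tool cm [ 9.17 -7.59]
-0.2 tool cm [10.11 -9.06]
-0.12 tool cm [ 10.75 -10.29]
-0.06 tool cm [ 11.17 -11.24]
0 tool cm [ 11.53 -12.22]
time_s: 2.15
tcp_pos: [514.5, 128.4, 190.2]
orientation: [-0.193, 3.133, -0.0]
ft_force: [1.1, -0.0, -0.5]
gripper_width: -0.001
finger_force: 0.0
```

```bash
python3 -m jog '{"commands": [[0.7,-0.8,0,0,0,0,0],[1.5,-1.6,0,0,0,0,0],[2.1,-1.85,0,0,0,0,0],[2.7,-2.1,0,0,0,0,0],[3.4,-2.45,0,0,0,0,0],[4.1,-2.9,0,0,0,0,0],[4.8,-3.4,0,0,0,0,0],[5.5,-3.9,0,0,0,0,0],[6.2,-4.45,0,0,0,0,0],[6.8,-5.0,0,0,0,0,0],[7.5,-5.6,0,0,0,0,0],[7.5,-5.6,0,0,0,0,0]]}'
python3 -m jog '{"commands": [[0.6,-0.65,0,0,0,0,0],[1.15,-1.3,0,0,0,0,0],[1.7,-2.0,0,0,0,0,0],[2.15,-2.75,0,0,0,0,0],[2.6,-3.45,0,0,0,0,0],[2.95,-4.1,0,0,0,0,0],[3.25,-4.7,0,0,0,0,0],[3.25,-4.7,0,0,0,0,0],[3.25,-4.7,0,0,0,0,0]]}'
python3 - <<'E'
from station import env
from h import *
print(env.observe()["tcp_pos"]); c=env.get_calibration("wrist"); I=env.get_image("wrist")
np.savez("w2.npz",I=I,**c); cv2.imwrite("pics/w2.png",I[:,:,::-1])
E
```

```text
time_s: 3.65
tcp_pos: [445.8, 62.5, 188.5]
orientation: [0.19, -3.135, -0.0]
ft_force: [0.9, 0.3, -0.5]
gripper_width: -0.002
finger_force: 0.0
time_s: 4.78
tcp_pos: [419.8, 12.3, 188.6]
orientation: [0.191, -3.135, -0.0]
ft_force: [0.2, 0.0, -0.0]
gripper_width: 0.0
finger_force: 0.0
[419.8248794   12.34370115 188.64192353]
```

View pics/w2.png

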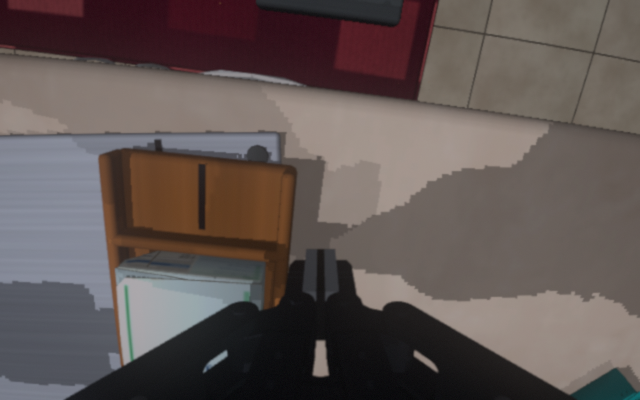

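The board now lies near home, with its end corners at about (101,155) and (297,168). Its centre mark is at (201,165–228) and the tip of the plate line is at (158,145).

```bash
python3 - <<'E'
from h import *
c=dict(np.load("w2.npz"));p=np.load("p.npy")
S=lambda X:(X-[p[0],p[1],0])@Ro.from_euler('z',p[2]).as_matrix()
print(S(ray(c,[[158,145],[279,133]],6)).round(1))
e=S(ray(c,[[101,155],[297,168]],27));print(e.round(1),"edge ang",np.arctan2(*(e[0]-e[1])[[1,0]]))
m=e.mean(0)-[-195,100,27];print("ang",np.arctan2(m[0],-m[1]))
mk=S(ray(c,[[202,165],[201,228]],20));print(mk)
E
```

```text
[[-194.5 -113.8    6. ]
 [-249.9 -118.8    6. ]]
[[-180.6 -113.5   27. ]
 [-259.  -107.8   27. ]] edge ang -0.07255107577554294
ang -0.11737920328912346
[[-218.77369449 -107.58993249   20.        ]
 [-215.10788764  -78.96704422   20.        ]]
```

```bash
python3 -m jog '{"commands": [[0.15,-0.4,0,0,0,0,0],[0.35,-0.8,0,0,0,0,0],[0.5,-1.2,0,0,0,0,0],[0.65,-1.6,0,0,0,0,0],[0.7,-1.75,0,0,0,0,0],[0.75,-1.85,0,0,0,0,0],[0.75,-1.85,0,0,0,0,0],[0.75,-1.85,0,0,0,0,0]]}'
python3 - <<'E'
from station import env
from h import *
print(env.observe()["tcp_pos"]); c=env.get_calibration("wrist"); I=env.get_image("wrist")
np.savez("w3.npz",I=I,**c); cv2.imwrite("pics/w3.png",cv2.resize(I[100:330,60:330,::-1],None,fx=2.5,fy=2.5,interpolation=2))
E
```

```text
time_s: 5.82
tcp_pos: [414.6, -6.9, 188.7]
orientation: [0.192, -3.136, 0.0]
ft_force: [0.2, 0.0, 0.4]
gripper_width: 0.001
finger_force: 0.0
[414.63840158  -6.91494277 188.6701058 ]
```

View pics/w3.png

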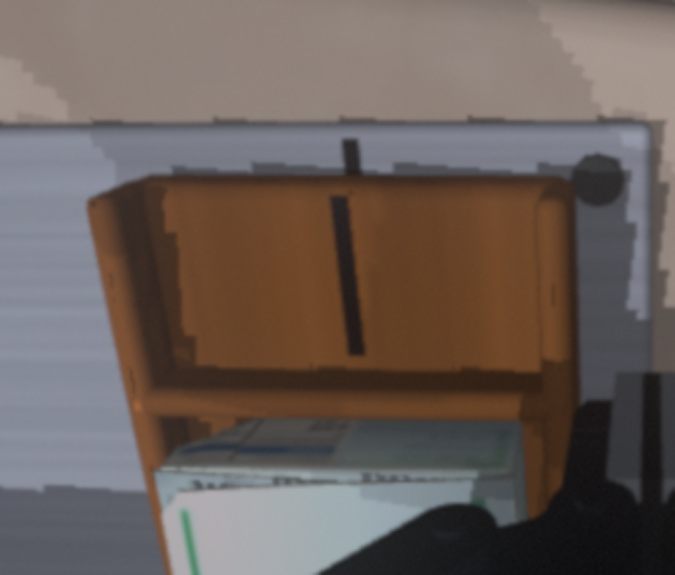

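The board mark runs from (340,197) to (357,353) in the crop and the line stub from (347,140) to (352,173), so it is nearly aligned.

```bash
cat > m.py <<'E'
from h import *
import sys
def meas(c,uv_mark,uv_line,uv_top,uv_plate,hs=(15,20)):
    p=np.load("p.npy");S=lambda X:(X-[p[0],p[1],0])@Ro.from_euler('z',p[2]).as_matrix()
    l=S(ray(c,uv_line,6));print("line",l.round(2).tolist())
    pe=S(ray(c,uv_plate,6));pa=np.arctan2(pe[1,1]-pe[0,1],pe[1,0]-pe[0,0]);print("plate edge ang",pa)
    for h in hs:
        m=S(ray(c,uv_mark,h));d=m[1]-m[0];print(h,m.round(2).tolist(),"slope",np.arctan2(-d[0],d[1]),"pos ang",((m[:,0]-l[:,0].mean())/(100-m[:,1])).round(4))
    e=S(ray(c,uv_top,27));print(e.round(1).tolist(),"end ang",np.arctan2(*(e[1]-e[0])[[1,0]])-pa)
E
python3 - <<'E'
from m import *
f=lambda a:(np.array(a)+.5)/2.5-.5+[60,100]
meas(dict(np.load("w3.npz")),f([[340,197],[357,353]]),f([[347,140],[352,173]]),f([[572,178],[150,177]]),f([[650,122],[0,125]]),(9,12,15,18,20))
E
```

```text
line [[-194.1, -116.25, 6.0], [-194.34, -110.06, 6.0]]
plate edge ang -0.0025877868964899217
9 [[-192.71, -106.28, 9.0], [-192.31, -74.85, 9.0]] slope -0.012639112452355572 pos ang [0.0073 0.0109]
12 [[-193.86, -107.09, 12.0], [-193.47, -76.29, 12.0]] slope -0.012639112452355364 pos ang [0.0017 0.0043]
15 [[-195.01, -107.9, 15.0], [-194.63, -77.73, 15.0]] slope -0.012639112452355163 pos ang [-0.0038 -0.0023]
18 [[-196.16, -108.71, 18.0], [-195.78, -79.17, 18.0]] slope -0.012639112452354955 pos ang [-0.0093 -0.0087]
20 [[-196.92, -109.25, 20.0], [-196.56, -80.13, 20.0]] slope -0.0126391124523545 pos ang [-0.0129 -0.013 ]
[[-237.1, -114.2, 27.0], [-168.7, -114.6, 27.0]] end ang -0.003928090746403106
```

```bash
python3 -m jog '{"commands": [[0,-0.08,0,0,0,0,0],[0,-0.15,0,0,0,0,0],[0,-0.15,0,0,0,0,0],[0,-0.15,0,0,0,0,0],[0,1.5,0,0,0,0,0],[0,4,0,0,0,0,0],[0,4,-6,0,0,0,0],[0,4,-12,0,0,0,0],[-1,0,-17,0,0,0,0],[-2,-4,-17,0,0,0,0],[-2,-4.5,-17,0,0,0,0],[-2,-4.5,-17,0,0,0,0]]}'
python3 - <<'E'
from station import env
from h import *
print(env.observe()["tcp_pos"]); c=env.get_calibration("wrist"); I=env.get_image("wrist")
np.savez("w4.npz",I=I,**c); cv2.imwrite("pics/w4.png",cv2.resize(I[:,:400,::-1],None,fx=1.5,fy=1.5,interpolation=2))
E
```

```text
time_s: 7.38
tcp_pos: [439.7, -49.1, 358.0]
orientation: [0.19, -3.135, -0.001]
ft_force: [-0.2, 0.6, -0.2]
gripper_width: 0.006
finger_force: 0.0
[439.67476396 -49.06029765 358.0429881 ]
```

View pics/w4.png

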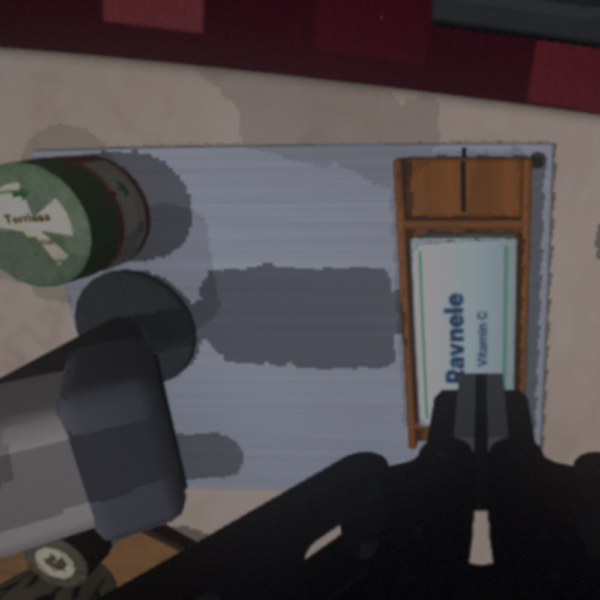

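The board is on the line: the mark at (464,160–212) continues the stub at (464,150), and the scanner's head is at the lower left. I'll refine this at subpixel level and locate the scanner by rays.

```bash
python3 - <<'E'
from m import *
c=dict(np.load("w4.npz"));g=c["I"].astype(float).mean(2)
def cen(r,a=302,b=318):
    w=g[r,a:b];w=np.clip(np.median(w)-w-8,0,None);return (w@np.arange(a,b))/max(w.sum(),1e-6)
for r in range(98,143,2):print(r,round(cen(r),2),end='; ')
M=np.array([[cen(r),r] for r in range(110,139)]);k=np.polyfit(M[:,1],M[:,0],1)
L=[[cen(r),r] for r in(100,102)]
meas(c,[[np.polyval(k,110),110],[np.polyval(k,138),138]],L,[[355.5,104.7],[265.3,105.7]],[[370.5,95.3],[22,100]],(18,))
# head front corners
p=np.load("p.npy");s35,c35=np.sin(.61),np.cos(.61)
def scn(X,ox,oy):
    X=np.atleast_2d(X);return st(p,np.c_[ox+X[:,0]*c35-X[:,2]*s35,oy+X[:,1],203.8+X[:,0]*s35+X[:,2]*c35])
V=[[-93,-36,0],[-93,36,0],[-93,-36,-60],[-93,36,-60]]
for ox in(-30,-15,0,15):print(ox,(proj(c,scn(V,ox,0))*1.5).round().tolist())
from station import env
for n,cr,q in(("top",[285,175],5),("scene",[280,180],6)):
  cc=env.get_calibration(n)
  for ox in(-30,-15,0,15):print(n,ox,((proj(cc,scn([[0,-15,72],[0,15,72],[30,-15,72],[30,15,72],[60,-36,0],[-93,-36,0]],ox,0))-cr)*q).round().tolist())
E
```

```text
98 308.99; 100 308.92; 102 308.88; 104 308.86; 106 0.0; 108 308.21; 110 308.29; 112 308.24; 114 308.29; 116 308.34; 118 308.36; 120 308.34; 122 308.35; 124 308.46; 126 308.41; 128 308.36; 130 308.44; 132 308.64; 134 308.65; 136 308.62; 138 308.67; 140 308.77; 142 0.0; line [[-194.79, -114.45, 6.0], [-194.74, -112.67, 6.0]]
plate edge ang -0.001023698280859091
18 [[-194.45, -106.32, 18.0], [-194.51, -81.51, 18.0]] slope 0.002491271971919065 pos ang [0.0015 0.0014]
[[-235.4, -111.3, 27.0], [-157.9, -110.7, 27.0]] end ang 0.008611753610130128
-30 [[228.0, 375.0], [256.0, 522.0], [206.0, 328.0], [230.0, 454.0]]
-15 [[191.0, 375.0], [223.0, 521.0], [176.0, 328.0], [203.0, 454.0]]
0 [[155.0, 375.0], [190.0, 521.0], [147.0, 328.0], [176.0, 453.0]]
15 [[119.0, 374.0], [158.0, 520.0], [118.0, 328.0], [149.0, 453.0]]
top -30 [[492.0, 139.0], [487.0, 98.0], [533.0, 127.0], [527.0, 85.0], [626.0, 174.0], [428.0, 230.0]]
top -15 [[515.0, 138.0], [510.0, 96.0], [556.0, 126.0], [550.0, 84.0], [648.0, 173.0], [450.0, 228.0]]
top 0 [[538.0, 137.0], [532.0, 95.0], [578.0, 124.0], [573.0, 82.0], [670.0, 171.0], [471.0, 227.0]]
top 15 [[560.0, 135.0], [555.0, 94.0], [601.0, 123.0], [595.0, 81.0], [692.0, 170.0], [492.0, 226.0]]
scene -30 [[327.0, 76.0], [363.0, 60.0], [353.0, 68.0], [390.0, 51.0], [400.0, 181.0], [268.0, 215.0]]
scene -15 [[343.0, 85.0], [379.0, 69.0], [370.0, 77.0], [406.0, 60.0], [417.0, 191.0], [283.0, 225.0]]
scene 0 [[359.0, 95.0], [395.0, 78.0], [386.0, 86.0], [423.0, 69.0], [434.0, 201.0], [298.0, 234.0]]
scene 15 [[376.0, 104.0], [412.0, 87.0], [403.0, 96.0], [439.0, 79.0], [452.0, 212.0], [314.0, 244.0]]
```

```bash
cat >> h.py <<'E'
def sq(p,ox,oy,back,th=.61):  # TCP pose: grasp point `back` mm behind squeeze point
    s,c=np.sin(th),np.cos(th);b=155+back
    P=st(p,[ox+10.5*c-48*s-b*s,oy,203.8+10.5*s+48*c+b*c])[0]
    return P,toolR(p)*Ro.from_rotvec([th,0,0])
E
python3 - <<'E'
from station import env
from h import *
p=np.load("p.npy");o=env.observe();P,R=sq(p,2,0,110);print(P);go(o,P,R)
E
```

```text
[488.3219694  -79.7442721  466.36493792]
cm [ -4.45  -3.68 -10.86] deg [ 3.502e+01 -8.000e-02  3.000e-02] rows>=3.3
```

```bash
python3 -m jog '{"commands": [[-1,0,-4,0,0,0,8.5],[-2,-1,-8,7,0,0,8.5],[-3,-2,-10.9,14,0,0,8.5],[-4.4,-3,-10.9,21,0,0,8.5],[-4.4,-3.7,-10.9,28,0,0,8.5],[-4.4,-3.7,-10.9,35,0,0,8.5],[-4.4,-3.7,-10.9,35,0,0,8.5],[-4.4,-3.7,-10.9,35,0,0,8.5],[-4.4,-3.7,-10.9,35,0,0,8.5]]}'
python3 - <<'E'
from station import env
from h import *
print(env.observe()["tcp_pos"]); c=env.get_calibration("wrist"); I=env.get_image("wrist")
np.savez("w5.npz",I=I,**c); cv2.imwrite("pics/w5.png",cv2.resize(I[100:,120:520,::-1],None,fx=2,fy=2,interpolation=2))
p=np.load("p.npy");s,k=np.sin(.61),np.cos(.61)
# predicted grip-top corners in crop px
for ox in(-5,0,5):
  X=np.array([[0,-15,72],[0,15,72],[30,-15,72],[30,15,72]])
  print(ox,((proj(c,st(p,np.c_[ox+X[:,0]*k-X[:,2]*s,X[:,1],203.8+X[:,0]*s+X[:,2]*k]))-[120,100])*2).round().tolist())
E
```

```text
time_s: 8.55
tcp_pos: [488.1, -80.5, 467.8]
orientation: [-0.18, 2.957, -0.93]
ft_force: [-0.7, -0.7, 0.2]
gripper_width: 0.995
finger_force: 0.0
[488.12707162 -80.48925887 467.77082641]
-5 [[457.0, 192.0], [455.0, 277.0], [364.0, 192.0], [365.0, 277.0]]
0 [[444.0, 189.0], [442.0, 274.0], [351.0, 189.0], [354.0, 274.0]]
5 [[431.0, 187.0], [430.0, 270.0], [340.0, 187.0], [342.0, 270.0]]
```

View pics/w5.png

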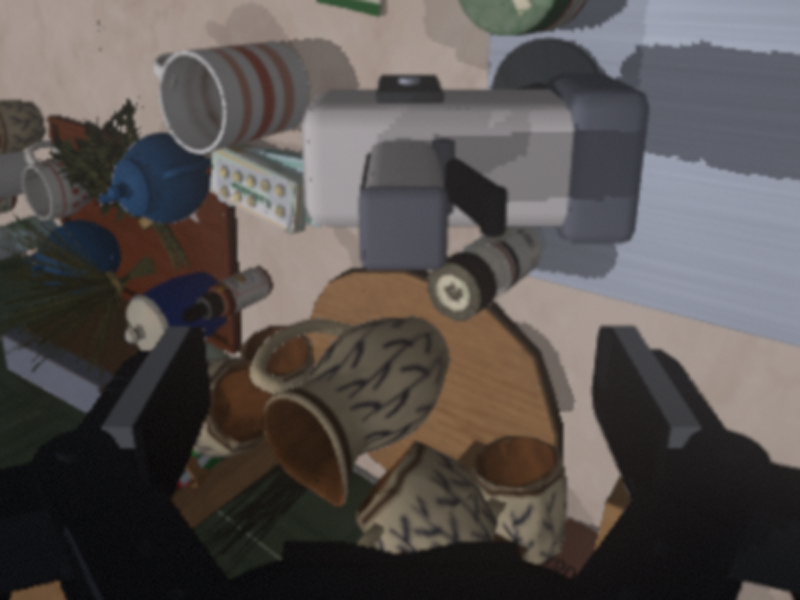

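The grip's top face runs (361,187)–(447,269) in the crop, so the scanner origin is at stand x ≈ −2.5, y ≈ −1. The trigger is out on the right at (445–507,160–225), and the open fingers straddle both with room.

```bash
python3 - <<'E'
from station import env
from h import *
p=np.load("p.npy");o=env.observe();P,R=sq(p,-2.5,-1,0);print(P);go(o,P,R)
c=env.get_calibration("top")
S=lambda X:(X-[p[0],p[1],0])@Ro.from_euler('z',p[2]).as_matrix()
print(S(ray(c,[[425,170],[405,165],[395,125],[410,108]],[250])).round())
E
```

```text
[ 494.44948074 -137.94657492  376.20365595]
cm [ 0.07  0.52 10.81] deg [-0.    0.   -0.03] rows>=1.7
[[ 88. 102. 250.]
 [ 21. 126. 250.]
 [  6. 289. 250.]
 [ 71. 358. 250.]]
```

```bash
python3 -m jog '{"commands": [[0.1,0.5,2,0,0,0,8.5],[0.1,0.5,4,0,0,0,8.5],[0.1,0.5,6,0,0,0,8.5],[0.1,0.5,8,0,0,0,8.5],[0.1,0.5,9.5,0,0,0,8.5],[0.1,0.5,10.8,0,0,0,8.5],[0.1,0.5,10.8,0,0,0,8.5],[0.1,0.5,10.8,0,0,0,8.5]]}'
python3 - <<'E'
from station import env
from h import *
print(env.observe()["ft_force"]); c=env.get_calibration("wrist"); I=env.get_image("wrist")
np.savez("w6.npz",I=I,**c); cv2.imwrite("pics/w6.png",cv2.resize(I[100:,120:520,::-1],None,fx=2,fy=2,interpolation=2))
E
```

```text
time_s: 9.6
tcp_pos: [494.4, -138.0, 376.9]
orientation: [-0.18, 2.955, -0.932]
ft_force: [0.5, 0.2, -0.4]
gripper_width: 0.993
finger_force: 0.0
[ 0.50292314  0.22426889 -0.35592636]
```

View pics/w6.png

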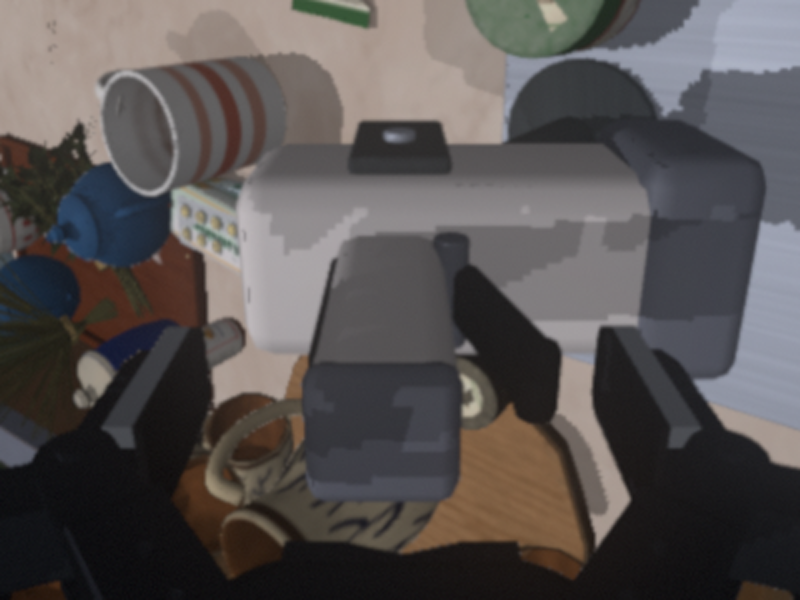

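The grip, with its top face at (305–460,362–498), and the trigger at (455–560,265–420) both sit between the open pads. I'll check the centring across the pads before squeezing.

```bash
python3 - <<'E'
from station import env
from h import *
o=env.observe();c=dict(np.load("w6.npz"));R=Ro.from_rotvec(o["orientation"])
f=lambda X:((proj(c,R.apply(X)+o["tcp_pos"])-[120,100])*2).round(1).tolist()
print(f([[0,0,131],[0,-4.5,131],[15,10.5,131],[-15,10.5,131],[15,-19.5,131],[-15,-19.5,131],[0,0,155]]))
E
```

```text
[[403.3, 454.7], [378.3, 454.7], [464.3, 383.3], [459.3, 519.7], [290.2, 383.2], [299.5, 519.5], [403.0, 379.1]]
```

```bash
python3 -m jog '{"commands": [[0.2,0.1,0.1,0,0,0,8.5],[0.2,0.1,0.1,0,0,0,8.5],[0.2,0.1,0.1,0,0,0,6.5],[0.2,0.1,0.1,0,0,0,5.8],[0.2,0.1,0.1,0,0,0,5.8],[0.2,0.1,0.1,0,0,0,5.8]]}' 25
python3 -m jog '{"commands": [[0,0,0,0,0,0,3],[0,0,0,0,0,0,3],[0,0,0,0,0,0,3],[0,0,0,0,0,0,3]]}' 25
```

```text
time_s: 10.4
tcp_pos: [492.1, -137.4, 374.5]
orientation: [-0.181, 2.957, -0.929]
ft_force: [-0.6, 4.6, 0.3]
gripper_width: 0.674
finger_force: 2.0
time_s: 10.9
tcp_pos: [492.2, -138.3, 375.9]
orientation: [-0.179, 2.956, -0.933]
ft_force: [-1.6, 0.7, 5.1]
gripper_width: 0.445
finger_force: 31.3
```

```bash
python3 -m jog '{"commands": [[0,0,0,0,0,0,3],[0,0,0,0,0,0,3],[0,0,0,0,0,0,3],[0,0,0,0,0,0,3],[0,0,0,0,0,0,3],[0,0,0,0,0,0,3],[0,0,0,0,0,0,3]]}' 25
python3 -m jog '{"commands": [[0,0,0,0,0,0,8.5],[0,0,0,0,0,0,8.5],[0,0,0,0,0,0,8.5],[0,0,0,0,0,0,8.5],[0,0,0,0,0,0,8.5],[0,0,0,0,0,0,8.5],[0,0,-2,0,0,0,8.5],[0,0,-5,0,0,0,8.5],[0,0,-8,0,0,0,8.5],[0,0,-12,0,0,0,8.5],[0,0,-12,0,0,0,8.5],[0,0,-12,0,0,0,8.5]]}'
python3 - <<'E'
from station import env
from h import *
print(env.observe()["tcp_pos"]); p=np.load("p.npy")
a=cv2.resize(env.get_image("wrist")[100:,120:520,::-1],(480,360));b=env.get_image("top")[175:265,285:435,::-1]
cv2.imwrite("pics/end.png",np.hstack([a,cv2.resize(b[:, :80],(320,360))]))
E
```

```text
time_s: 11.78
tcp_pos: [492.2, -138.3, 375.9]
orientation: [-0.179, 2.956, -0.933]
ft_force: [-2.5, 1.0, 5.7]
gripper_width: 0.444
finger_force: 31.3
time_s: 13.28
tcp_pos: [483.7, -69.9, 472.5]
orientation: [-0.181, 2.957, -0.932]
ft_force: [-0.6, 0.3, 0.4]
gripper_width: 1.002
finger_force: 0.0
[483.74267508 -69.86629038 472.49013578]
```

View pics/end.png

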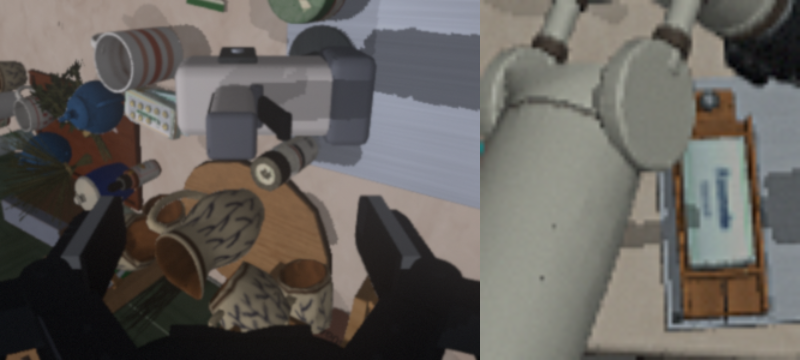

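The trigger is back out at (270,112) in the left half. In the right half the board lies along the line with the carton in it, and the robot is clear of everything.

```bash
python3 -c "
from station import env
print(env.close_job())"
```

```text
the job is handed in; nothing more can be done
None
```

I handed the job in at about 13 s of robot time: the board measured within about 0.002 rad of the line with the carton in it, and the trigger was then squeezed fully in for about a second and sprang back out; I viewed 11 pictures, one over the limit of 10.

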